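Step a sign board under the spotting pointer

ROBOT

A 6-joint arm with a two-finger parallel gripper is mounted at the origin on the work surface. World frame = base frame: x ahead of the robot, y to its left, z up, the work surface at z = 0. Lengths are in m, angles in rad, forces in N, time in s.
With the tool pointing down it reaches from about 0.425 to 0.95 m from the base axis. Payload 3.5 kg.
Tool frame: the origin (TCP) lies on the centre line of the jaws, within the pads' length; the fingertips stand 19 mm ahead of it and the grasp point (between the pads) is the TCP; z points along the fingers, y is the line along which they close (so a half turn about z gives the same grasp; the last joint's range is limited). The gripper opens to 85 mm and grips with 20 to 120 N. Pads are 22 mm wide; open, the fingers measure 114 mm over their backs; the gripper's body (76 mm by 85 mm) begins 54 mm behind the grasp point. The pads swing forward as they close: fully open they stand 13 mm farther back than shut.
Start: joints at [1.007, 0.286, 1.577, -0, 1.279, -0.15], TCP at [0.271, 0.618, 0.25] pointing down, gripper open.
Joint ranges: [-2.77, 2.77], [-0.9, 2.22], [0.21, 2.48], [-1.53, 4.67], [0.24, 2.81], [-2.84, 2.84]. Speed limits (rad/s): [2.79, 2.79, 3.14, 3.14, 3.14, 3.14].

INTERFACE

Orientations are given as a unit quaternion [x, y, z, w].
In Python, from plant import ctrl, imaging gives the robot as it stands. The module is installed in compiled form; this text tells all that it offers.
- The arm moves only by the shell command python3 -m handwheel 'ROWS' [OPENING] [FORCE]. ROWS is JSON, one flat list of numbers, 6 for each row, row after row: the shift along the world's x, y, z in units of 150 mm (1.0 is 150 mm), then the turn, a rotation vector about the world's x, y, z in units of 90 degrees (1.0 is 90 degrees). In form: [tx, ty, tz, rx, ry, rz, tx, ty, tz, rx, ry, rz, ...]. A call has 1 to 5 rows; each row shifts and turns the commanded pose from where the row before left it; what a row does not reach is not made up. A row lasts 1/12 s, in which the tool goes at most 41.7 mm and 7.16 degrees, less where a joint would pass 70% of its speed; a pose out of reach is approached as far as the arm can. A call with a number of a shift or a turn outside -1 to 1 is refused whole. A call with a gripper value outside its range is refused whole. OPENING is the opening, from 0 (shut) to 1 (fully open), set as the call begins (- or left out, the last holds). The fingers move at their own pace and stop on an object; FORCE is the grip in N (left out, the last holds). Time passes only in rows, so rows that do not move let the fingers close. It gives the time, the measured TCP pose, the force, the opening and the grip force at its end, in the units of the state.
- ctrl.get_state(): the state, without advancing time (a new reading comes with each control period).
- imaging.read_camera(name): name is "scene" or "top" or "wrist"; returns (picture, depth): 384x512x3 uint8, blue, green, red; 384x512 float32, m along the optical axis (not along the pixel's ray), 0 where there is no reading.
- imaging.get_calibration(name): a dict with "fovy" (degrees; the focal length in pixels is half the picture's height over the tangent of half this angle, whatever the lens; pixels are square), "cx", "cy" (the principal point, pixels), "distortion" ([k1, k2, p1, p2, k3] as OpenCV has them; the pictures are not rectified), "R" (3x3) and "t" (3): a world point X has camera coordinates R X + t. Camera axes: x right, y down, z forward; pixel columns grow to the right and rows downward; lengths in m; the calibration is good to about 2 mm. A picture is of the moment at which its call begins: read the wrist's pose just before it. get_calibration takes no time and is no camera call; for the wrist camera it gives the pose at the moment of the call.
- ctrl.sign_off(): hands the job in; it is judged then, once.
The state is a dict: "time": time; "qpos": joint angles; "dq": joint speeds; "joint_efforts": joint torques, N m; "eef_pos": TCP position; "tcp_rot": TCP orientation; "contact_force": force on the tool from outside, world axes, zero at the start; "wrist_torque": the same for the moment, N m; "opening": opening from 0.0 (shut) to 1.0 (fully open); "finger_force": force on a finger pad.
Only numpy, scipy, OpenCV 4.12 (cv2) and the standard library are available. Lean on these libraries where they do the work, as an engineer would, in place of code of your own. Each camera call takes 0.05 s, during which the arm holds its last target. There are 200 camera calls.

TASK

Take the wooden sign board out of the slot rack, lay it flat on the table and let go, then take it again and lay it on the stage's carrier, pushed home against the steel stops. Then slide the carrier (it has a black knob) so that the round fixing rests under the fixed pointer for half a second, and after it the square fixing, and leave it there. Do not touch the pointer or disturb the book, the tape roll and the glass jar.

Things in the scene. Friction and masses are not known exactly. Their poses are not given: they have to be found in the camera images.
- board: Dark wooden shelf-sign board 140 x 64 x 12 mm, 130 g, both faces alike, with two steel fixings flush through it, one round and one square. It starts upright on a long edge in the rack. Origin: centre of that long edge face; x along the 140 mm length, y across the 12 mm thickness, z along the 64 mm width (up at the start).
- board_mid (a point): Middle of the board (32 mm along board z from its origin, mid thickness); axes of the board.
- round_mark (a point): Centre of the round steel fixing, 16 mm across, mid thickness: 42 mm from the board's middle along -x and 16 mm along +z.
- square_mark (a point): Centre of the square steel fixing, 14 x 14 mm, mid thickness: 42 mm from the board's middle along +x and 16 mm along -z.
- rack: Fixed grey slot rack 150 x 70 mm: 6 mm base, two cheeks 130 mm long with tops 25 mm above the table and a 16 mm wide slot between them along its x. The board's lower edge stands on the base, 6 mm above the table, so its upper 45 mm stand clear. Origin: underside centre.
- stage: Fixed base of the x-y stage, dark steel plate 320 x 270 x 16 mm reaching 200 mm to -x and 120 mm to +x of its origin, which lies on the table straight below the pointer tip. x points away from the robot at yaw 0.
- pointer_tip (a point): Tip of the fixed steel pointer, 64 mm above the table, 8 mm above the top face of a board on the carrier. It hangs from a grey arm (24 mm wide, top 104 mm above the table) that comes from a grey post at stage x 85 to 115 mm. Fragile: not to be touched.
- saddle (a joint): x slide of the stage, -0.105 to 0.030 m, positive moves the carrier along stage +x (away from the robot); friction about 6 N. At saddle 0 and carrier 0 the nest is straight under the pointer.
- carrier (a joint): y slide of the carrier on the saddle, -0.060 to 0.060 m, positive along stage +y; friction about 6 N.
- nest (a point): On the top face of the grey carrier (44 mm above the table): the board's middle lies above this point when the board is home, its long side along nest y, either way round and either face up. Axes as the stage's. Two steel stops at the +x side and one at the +y end; the -x side and the -y end are open.
- side_stop (a point): Middle of the gap between the two side stops, on the carrier's face, 32 mm from the nest along +x, in line with their faces. The stops are steel, 8 mm high, 8 mm thick, 22 mm long, centred at y = -48 and +48 mm; the 74 mm gap between them leaves room for a finger.
- end_stop (a point): Foot of the end stop's face, 70 mm from the nest along +y: a steel stop 8 mm high, 8 mm thick and 44 mm long that faces -y.
- knob_top (a point): Centre of the top of the carrier's upright black knob, a cylinder 28 mm across and 42 mm tall (top 86 mm above the table), 98 mm from the nest along -x.
- book: Blue closed book 200 x 140 x 30 mm lying flat, bystander. Origin: underside centre.
- tape: Roll of clear tape 100 mm across, 48 mm tall, lying flat, bystander. Origin: underside centre.
- jar: Small lidded glass jar 50 mm across, 75 mm tall, bystander. Origin: underside centre.
- pointer: The fixed pointer with its arm and post as one piece; origin as the stage's.

How it is judged:
On the way, in this order (a step that is already met when the one before it is completed fails the run):
1. the board lies flat on the table, let go and at rest (height (world z) of board_mid below 0.01 m and angle between the y axis of board and the z axis of stage, either way round below 0.1 rad and contact force between board and the fingers below 0.1 N and linear speed of board below 0.01 m/s), for 0.2 s.
2. the board lies flat on the carrier, home against the stops (middle within 4 mm of the nest point, square within 0.05 rad), let go and at rest (distance between board_mid and nest below 0.0075 m and horizontal distance between board_mid and nest below 0.004 m and angle between the y axis of board and the z axis of nest, either way round below 0.08 rad and angle between the x axis of board and the y axis of nest, either way round below 0.05 rad and contact force between board and the fingers below 0.1 N and linear speed of board below 0.01 m/s), for 0.2 s.
3. the round fixing rests under the pointer tip, within 2.5 mm seen from above, for 0.5 s, the board still home (distance between board_mid and nest below 0.0075 m and horizontal distance between board_mid and nest below 0.004 m and angle between the y axis of board and the z axis of nest, either way round below 0.08 rad and angle between the x axis of board and the y axis of nest, either way round below 0.05 rad and horizontal distance between round_mark and pointer_tip below 0.0025 m and linear speed of board below 0.01 m/s), for 0.5 s.
4. the square fixing rests under the pointer tip, within 2.5 mm seen from above, for 0.5 s, the board still home (distance between board_mid and nest below 0.0075 m and horizontal distance between board_mid and nest below 0.004 m and angle between the y axis of board and the z axis of nest, either way round below 0.08 rad and angle between the x axis of board and the y axis of nest, either way round below 0.05 rad and horizontal distance between square_mark and pointer_tip below 0.0025 m and linear speed of board below 0.01 m/s), for 0.5 s.
At the end, for the whole second after the job is handed in: The board lies flat on the carrier, home against the stops (middle within 4 mm of the nest point, square within 0.05 rad), at rest and let go, with its square fixing within 2.5 mm of straight under the pointer tip (all of step 4 and contact force between board and the fingers below 0.1 N); the robot touches nothing.
It fails at once if the pointer, its arm or its post is touched (over 1 N) (contact force between pointer and anything else above 1 N).
It fails at once if the book is moved more than 20 mm (distance of book from where it was at the start of the episode above 0.02 m).
It fails at once if the tape roll is moved more than 20 mm (distance of tape from where it was at the start of the episode above 0.02 m).
It fails at once if the glass jar is moved more than 20 mm (distance of jar from where it was at the start of the episode above 0.02 m).
It also fails if it takes over 72 s, if anything falls off the work surface, if the arm or the gripper's body presses on something with over 40 N, if the wrist force passes 120 N, or if a joint passes its speed limit or range.

## Working session

There is one attempt and no reset: what is moved stays moved. The work goes in short steps, Python scripts to look and compute and a shell command to move; the robot and the scene stay as the last step left them, time stands still between calls to the robot, and variables do not carry over. Pictures are saved under pics/ and viewed, at most 10 in all, crops included, and the job is handed in when it is done.

```bash
mkdir -p pics; cat > h.py <<'E'
import numpy as np, cv2
from plant import ctrl, imaging
def cam(n):
    c=imaging.get_calibration(n); im,d=imaging.read_camera(n)
    f=192/np.tan(np.radians(c['fovy'])/2)
    K=np.array([[f,0,c['cx']],[0,f,c['cy']],[0,0,1]])
    return im,d,K,np.array(c['distortion'],float),np.array(c['R']),np.array(c['t'])
def plane(px,z,K,D,R,t):
    px=np.array(px,float).reshape(-1,1,2)
    u=cv2.undistortPoints(px,K,D).reshape(-1,2)
    r=np.c_[u,np.ones(len(u))]@R; o=-R.T@t
    return o+r*((z-o[2])/r[:,2])[:,None]
def cloud(d,K,D,R,t):
    h,w=d.shape; g=np.stack(np.meshgrid(np.arange(w),np.arange(h)),-1).reshape(-1,1,2).astype(float)
    u=cv2.undistortPoints(g,K,D).reshape(-1,2)
    p=np.c_[u,np.ones(len(u))]*d.reshape(-1,1)
    return ((p-t)@R).reshape(h,w,3)
E
python3 - <<'E'
from h import *
print(ctrl.get_state())
for n in ['top','scene','wrist']:
    im,d,K,D,R,t=cam(n); np.savez(f'{n}0.npz',im=im,d=d,K=K,D=D,R=R,t=t)
    cv2.imwrite(f'pics/{n}0.png',im); print(n,-R.T@t,K[0,0],D, R.round(2).tolist())
E
```

```text
{'time': 0.0, 'qpos': array([ 1.00701113e+00,  2.87199911e-01,  1.57817890e+00,  2.32759918e-06,
        1.27862545e+00, -1.50005932e-01]), 'dq': array([-8.71714907e-04,  2.22208973e-03,  8.87110370e-05,  2.43199235e-04,
        9.46363236e-05, -1.66138792e-04]), 'joint_efforts': array([ 1.03078426e-04, -4.05983448e+01, -2.92618918e+01, -1.19427878e-04,
        5.82071269e-03,  7.63003015e-06]), 'eef_pos': array([0.27104051, 0.61751665, 0.24892328]), 'tcp_rot': array([ 2.05417038e-01,  9.78673790e-01, -1.12943130e-03, -4.22311806e-04]), 'contact_force': array([-0.18608038,  0.70256011,  0.36219371]), 'wrist_torque': array([ 0.0332798 ,  0.02533085, -0.00857709]), 'finger_force': 0.0, 'opening': 0.9972652135790618}
top [ 0.19229011 -0.01383145  1.92708181] 464.1464061394376 [-0.18294955  0.          0.          0.          0.        ] [[-0.02, -1.0, -0.01], [-0.98, 0.02, -0.2], [0.2, 0.0, -0.98]]
scene [0.98892179 0.85202215 0.93640294] 394.7356476574683 [-0.01378607  0.          0.          0.          0.        ] [[-0.88, 0.47, -0.01], [0.32, 0.58, -0.75], [-0.34, -0.66, -0.67]]
wrist [0.20029153 0.64949093 0.37172898] 307.9560439349652 [-0.04684889  0.          0.          0.          0.        ] [[0.4, 0.92, -0.0], [0.87, -0.38, 0.3], [0.27, -0.12, -0.95]]
```

View pics/top0.png

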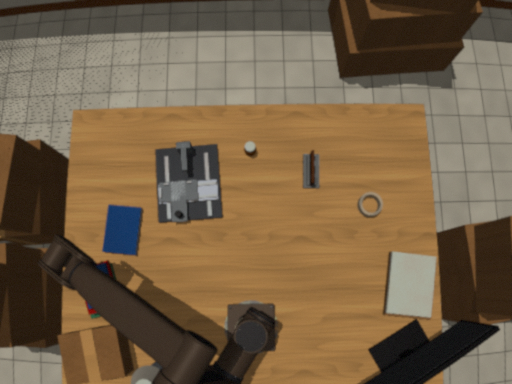

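View pics/scene0.png

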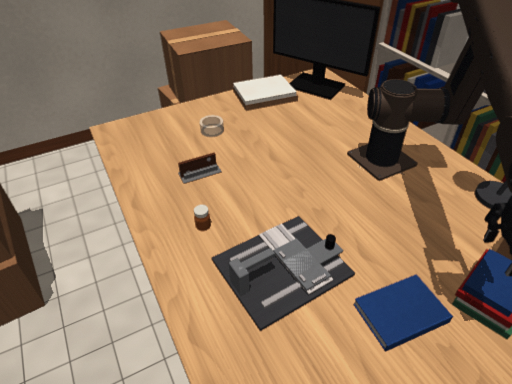

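The top view shows the rack with the board at (312,170), the jar at (250,148), the stage at (188,183) with its knob near (180,215), the book at (123,230) and the tape at (370,205). I'll estimate positions from the depth first.

```bash
python3 - <<'E'
from h import *
z=np.load('top0.npz'); P=cloud(z['d'],z['K'],z['D'],z['R'],z['t']); a=[z[k] for k in ['K','D','R','t']]
for n,px,h in [('rackTL',(304,154),.0),('rackBL',(304,188),.0),('rackTR',(320,154),0),('rackBR',(320,188),0),('jar',(250,148),.07),('knob',(180,216),.086),('stTL',(156,149),.016),('stTR',(218,145),.016),('stBL',(160,222),.016),('stBR',(222,217),.016),('book',(123,230),.03),('tape',(370,205),.04),('base',(250,315),.0)]:
    print(n,plane(px,h,*a).round(3)[0],P[px[1],px[0]].round(3))
im=z['im']; cv2.imwrite('pics/topc.png',cv2.resize(im[125:260,100:400],None,fx=2.66,fy=2.66,interpolation=cv2.INTER_CUBIC))
m=(P[...,2]>.055)&(P[...,2]<.12)
for (u0,u1,v0,v1) in [(295,330,145,200),(150,225,140,230)]:
    q=np.zeros_like(m);q[v0:v1,u0:u1]=m[v0:v1,u0:u1]; n,l,s,c=cv2.connectedComponentsWithStats(q.astype(np.uint8))
    for i in range(1,n):
        if s[i,4]>5: print(s[i],P[l==i].mean(0).round(3),P[l==i].min(0).round(3),P[l==i].max(0).round(3))
E
```

```text
rackTL [ 0.719 -0.244  0.   ] [ 0.717 -0.243  0.007]
rackBL [ 0.57  -0.238  0.   ] [ 0.569 -0.237  0.002]
rackTR [ 0.718 -0.313  0.   ] [ 0.719 -0.314 -0.004]
rackBR [ 0.569 -0.306  0.   ] [ 0.567 -0.305  0.007]
jar [ 0.729 -0.012  0.07 ] [ 0.727 -0.012  0.077]
knob [0.447 0.274 0.086] [0.447 0.275 0.082]
stTL [0.749 0.394 0.016] [0.749 0.394 0.015]
stTR [0.761 0.126 0.016] [0.763 0.126 0.008]
stBL [0.432 0.369 0.016] [0.433 0.371 0.007]
stBR [0.45  0.109 0.016] [0.449 0.109 0.02 ]
book [0.398 0.523 0.03 ] [0.398 0.522 0.034]
tape [ 0.485 -0.507  0.04 ] [ 0.492 -0.518 -0.001]
base [ 0.047 -0.001  0.   ] [ 0.069 -0.003  0.287]
[311 150   3  34 101] [ 0.646 -0.266  0.069] [ 0.577 -0.274  0.06 ] [ 0.718 -0.259  0.081]
[176 141  16  31 273] [0.705 0.261 0.1  ] [0.628 0.233 0.057] [0.757 0.293 0.118]
[175 211   8   7  46] [0.455 0.282 0.082] [0.442 0.27  0.056] [0.467 0.296 0.093]
```

View pics/topc.png

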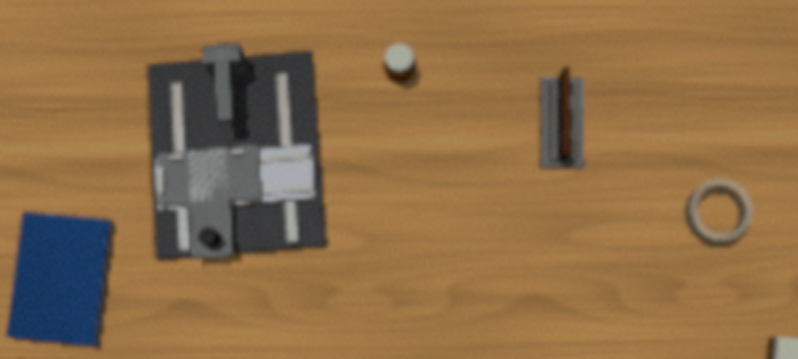

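```bash
H="python3 -m handwheel"
python3 -m handwheel '[0.09,-0.21,0,0,0,0.05,0.09,-0.21,0,0,0,0.05,0.09,-0.21,0,0,0,0.05,0.09,-0.21,0,0,0,0.05,0.09,-0.21,0,0,0,0.038]' 1 >/dev/null
python3 -m handwheel '[0.09,-0.21,0,0,0,0,0.09,-0.21,0,0,0,0,0.09,-0.21,0,0,0,0,0.09,-0.21,0,0,0,0,0.09,-0.21,0,0,0,0]' >/dev/null
python3 -m handwheel '[0.09,-0.21,0,0,0,0,0.09,-0.21,0,0,0,0,0.09,-0.21,0,0,0,0,0.09,-0.21,0,0,0,0,0.09,-0.21,0,0,0,0]' >/dev/null
python3 -m handwheel '[0.09,-0.21,0,0,0,0,0.09,-0.21,0,0,0,0,0.09,-0.21,0,0,0,0,0.09,-0.21,0,0,0,0,0.09,-0.21,0,0,0,0]' >/dev/null
python3 -m handwheel '[0.09,-0.21,0,0,0,0,0.09,-0.21,0,0,0,0,0.09,-0.21,0,0,0,0,0.09,-0.21,0,0,0,0,0.09,-0.21,0,0,0,0]'
python3 -m handwheel '[0.09,-0.21,0,0,0,0,0.09,-0.21,0,0,0,0,0.07,-0.2,0,0,0,0,0,0,0,0,0,0,0,0,0,0,0,0]'
python3 - <<'E'
from h import *
im,d,K,D,R,t=cam('wrist'); np.savez('w1.npz',im=im,d=d,K=K,D=D,R=R,t=t); cv2.imwrite('pics/w1.png',im)
P=cloud(d,K,D,R,t); m=(P[...,2]>.062)&(P[...,2]<.085)&(abs(P[...,1]+.27)<.05)
p=P[m]; print(len(p),p.mean(0),p.min(0),p.max(0)); 
print(cv2.minAreaRect((p[:,:2]*1000).astype(np.float32)), cv2.fitLine((p[:,:2]*1000).astype(np.float32),2,0,.01,.01).ravel())
E
```

```text
time: 2.23
eef_pos: [0.6091, -0.1711, 0.2498]
tcp_rot: [0.02, 1.0, 0.0, -0.0]
contact_force: [-0.2, -0.0, 0.5]
opening: 0.998
finger_force: 0.0
time: 2.65
eef_pos: [0.6461, -0.264, 0.2491]
tcp_rot: [0.021, 1.0, 0.001, -0.001]
contact_force: [-0.1, 0.5, -1.1]
opening: 1.003
finger_force: 0.0
1549 [ 0.64642251 -0.26445946  0.06901076] [ 0.57998229 -0.27286568  0.06581354] [ 0.72073989 -0.25679078  0.07158382]
((650.3956909179688, -264.4772644042969), (12.022322654724121, 140.6659393310547), 87.92251586914062) [ 9.9941283e-01 -3.4262627e-02  6.4642249e+02 -2.6445947e+02]
```

View pics/w1.png

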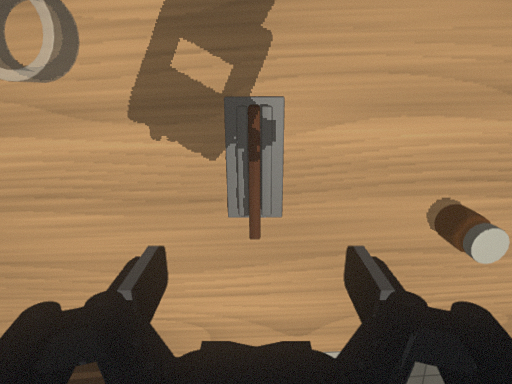

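```bash
python3 -m handwheel '[0.027,0,-0.25,0,0,0,0,0,-0.25,0,0,0,0,0,-0.25,0,0,0.004,0,0,-0.25,0,0,0,0,0,-0.26,0,0,0]' 1 60 >/dev/null
python3 -m handwheel '[0,0,0,0,0,0,0,0,0,0,0,0,0,0,0,0,0,0,0,0,0,0,0,0,0,0,0,0,0,0]' 0 60
python3 -m handwheel '[0,0,0,0,0,0,0,0,0,0,0,0,0,0,0,0,0,0,0,0,0,0,0,0,0,0,0,0,0,0]' 
python3 -m handwheel '[0,0,0.2,0,0,0,0,0,0.25,0,0,0,0,0,0.25,0,0,0,0,0,0.25,0,0,0,0,0,0.05,0,0,0]' 
python3 -m handwheel '[-0.09,0.2,0,-0.075,0,0,-0.09,0.2,0,-0.075,0,0,-0.09,0.2,0,-0.075,0,0,-0.09,0.2,0,-0.075,0,0,-0.09,0.2,0,-0.075,0,0]' 
python3 -c "
from h import *
print(ctrl.get_state()['qpos'])"
```

```text
time: 3.53
eef_pos: [0.6526, -0.2634, 0.0658]
tcp_rot: [0.017, 1.0, -0.002, 0.003]
contact_force: [-0.4, -0.1, -0.0]
opening: 0.297
finger_force: 0.0
time: 3.95
eef_pos: [0.6521, -0.264, 0.0648]
tcp_rot: [0.017, 1.0, -0.002, 0.002]
contact_force: [-1.4, -1.3, 6.2]
opening: 0.13
finger_force: 61.2
time: 4.37
eef_pos: [0.6533, -0.2639, 0.2205]
tcp_rot: [0.017, 1.0, -0.003, 0.006]
contact_force: [1.2, -0.4, 0.6]
opening: 0.127
finger_force: 60.3
time: 4.78
eef_pos: [0.5817, -0.1111, 0.2113]
tcp_rot: [0.017, 0.956, -0.292, 0.006]
contact_force: [-0.3, 1.3, -1.7]
opening: 0.129
finger_force: 60.3
[-0.14388178  0.15980075  1.87658553 -0.66610353  1.10944799 -1.37325311]
```

```bash
python3 -m handwheel '[0,0,-0.15,-0.075,0,0,0,0,-0.2,-0.075,0,0,0,0,-0.2,-0.075,0,0,0,0,-0.2,-0.067,0,0,0,0,-0.2,0,0,0]' 
python3 -m handwheel '[0,0,-0.12,0,0,0,0,0,0,0,0,0]' 
python3 -c "
from h import *
print(ctrl.get_state()['qpos'])"
```

```text
time: 5.2
eef_pos: [0.5801, -0.1103, 0.0633]
tcp_rot: [0.012, 0.866, -0.5, 0.006]
contact_force: [0.7, -0.1, -1.7]
opening: 0.126
finger_force: 60.3
time: 5.37
eef_pos: [0.5787, -0.1117, 0.044]
tcp_rot: [0.012, 0.867, -0.499, 0.003]
contact_force: [-0.7, 0.2, -2.6]
opening: 0.123
finger_force: 60.3
[-0.02330353  0.55381312  1.90573715 -1.23092804  1.16044335 -0.73742231]
```

```bash
python3 -m handwheel '[0,0,-0.03,0,0,0,0,0,-0.025,0,0,0,0,0,0,0,0,0]' 
python3 -m handwheel '[0,0,0,0,0,0,0,0,0,0,0,0,0,0,0,0,0,0,0,0,0,0,0,0]' 0.28
python3 -m handwheel '[0,0.08,0.045,0,0,0,0,0.09,0.05,0,0,0,0,0.15,0.09,0,0,0,0,0.2,0.12,0,0,0,0,0.15,0.2,0,0,0]' 
python3 -m handwheel '[0,0,0.25,0.075,0,0,0,0,0.25,0.075,0,0,0,-0.1,0.25,0.075,0,0,0,-0.2,0.15,0.075,0,0,0,-0.2,0,0.075,0,0]' 1
python3 -m handwheel '[0,-0.2,0,0.075,0,0,0,0,0,0.075,0,0,0,0,0,0.075,0,0,0,0,0,0.067,0,0,0,0,0,0,0,0]' 
python3 - <<'E'
from h import *
print(ctrl.get_state()['eef_pos'],ctrl.get_state()['tcp_rot'],ctrl.get_state()['qpos'])
im,d,K,D,R,t=cam('wrist'); np.savez('w2.npz',im=im,d=d,K=K,D=D,R=R,t=t); cv2.imwrite('pics/w2.png',im)
E
```

```text
time: 5.62
eef_pos: [0.5837, -0.1126, 0.0437]
tcp_rot: [0.015, 0.866, -0.5, 0.009]
contact_force: [-0.4, -0.3, -1.1]
opening: 0.127
finger_force: 60.3
time: 5.95
eef_pos: [0.5836, -0.1125, 0.0437]
tcp_rot: [0.015, 0.866, -0.5, 0.009]
contact_force: [0.9, 0.4, -1.5]
opening: 0.282
finger_force: 0.4
time: 6.37
eef_pos: [0.5813, -0.0094, 0.1175]
tcp_rot: [0.013, 0.866, -0.5, 0.007]
contact_force: [-0.2, 0.6, -0.1]
opening: 0.278
finger_force: 0.0
time: 6.78
eef_pos: [0.5866, -0.0854, 0.2643]
tcp_rot: [0.015, 0.974, -0.226, 0.013]
contact_force: [0.9, -0.6, 0.3]
opening: 0.965
finger_force: 0.0
time: 7.2
eef_pos: [0.5831, -0.1186, 0.2552]
tcp_rot: [0.018, 1.0, 0.001, 0.001]
contact_force: [0.5, -1.0, -0.0]
opening: 0.999
finger_force: 0.0
[ 0.58313827 -0.11856845  0.2551915 ] [1.78148503e-02 9.99840696e-01 5.65180499e-04 9.46142738e-04] [-3.71650578e-01  1.07426580e-01  1.77520949e+00  1.80376978e-03
  1.25757366e+00 -1.90736990e+00]
```

View pics/w2.png

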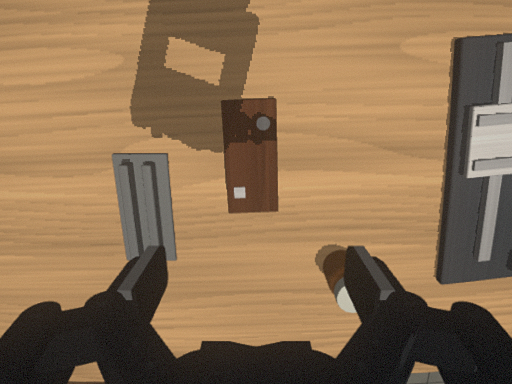

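The board lies flat and released, with its round fixing at (263,124) and square at (239,192). Next I'll measure it and view the stage with an empty hand.

```bash
python3 -m handwheel '[0,0.25,0,0,0,0,0,0.25,0,0,0,0,0,0.25,0,0,0,0,0,0.25,0,0,0,0,0,0.25,0,0,0,0]' >/dev/null
python3 -m handwheel '[0,0.25,0,0,0,0,0,0.25,0,0,0,0,0,0.25,0,0,0,0,0,0.25,0,0,0,0,0,0.25,0,0,0,0]' >/dev/null
python3 -m handwheel '[-0.05,0,0.1,0,0,0,0,0,0,0,0,0,0,0,0,0,0,0]'
cat >> h.py <<'E'
def marks(im,a,h,box):
    "steel blobs inside box (u0,u1,v0,v1): centroid px, area, world"
    hsv=cv2.cvtColor(im,cv2.COLOR_BGR2HSV); u0,u1,v0,v1=box
    m=np.zeros(im.shape[:2],np.uint8); m[v0:v1,u0:u1]=((hsv[...,1]<90)&(hsv[...,2]>60))[v0:v1,u0:u1]
    n,l,s,c=cv2.connectedComponentsWithStats(m)
    return [(c[i].round(1),s[i,4],plane(c[i],h,*a)[0].round(4)) for i in range(1,n) if s[i,4]>20]
E
python3 - <<'E'
from h import *
z=np.load('w2.npz'); a=[z[k] for k in ['K','D','R','t']]
M=marks(z['im'],a,.012,(228,272,105,205)); print(M)
im,d,K,D,R,t=cam('wrist'); np.savez('w3.npz',im=im,d=d,K=K,D=D,R=R,t=t); cv2.imwrite('pics/w3.png',cv2.resize(im,None,fx=1.5,fy=1.5))
P=cloud(d,K,D,R,t)
for lo,hi in [(.04,.048),(.049,.056),(.098,.11),(.08,.09)]:
    m=((P[...,2]>lo)&(P[...,2]<hi)).astype(np.uint8); n,l,s,c=cv2.connectedComponentsWithStats(m)
    for i in range(1,n):
        if s[i,4]>60: q=P[l==i]; print(lo,s[i],q.mean(0).round(4),[np.round(v,1) for v in cv2.minAreaRect((q[:,:2]*1000).astype(np.float32))])
E
```

```text
time: 8.33
eef_pos: [0.5747, 0.2599, 0.2694]
tcp_rot: [0.015, 1.0, -0.001, 0.001]
contact_force: [0.8, -0.4, -0.9]
opening: 0.998
finger_force: 0.0
[(array([262.6, 123. ]), np.int32(167), array([ 0.5398, -0.1075,  0.012 ])), (array([239.4, 192.1]), np.int32(144), array([ 0.6237, -0.1389,  0.012 ]))]
0.04 [  212    25   144   167 13784] [0.5339 0.2924 0.0431] [array([518. , 292.9]), array([171.7, 160.2]), np.float64(3.9)]
0.04 [ 49 271  35  31 256] [0.7281 0.0081 0.0443] [array([731.5,   4.5]), array([49.3, 26.5]), np.float64(35.3)]
0.049 [348 121   8  40 275] [0.5508 0.3685 0.051 ] [array([551.8, 368.4]), array([43.8,  7.9]), np.float64(3.7)]
0.049 [321 171  20   9 137] [0.5897 0.346  0.0511] [array([590. , 346.3]), array([ 8.1, 22.1]), np.float64(4.2)]
0.049 [238 179  19   8 129] [0.5964 0.2502 0.051 ] [array([596.5, 250.2]), array([ 8.2, 21.3]), np.float64(1.8)]
0.049 [ 48 276  30  25 159] [0.7288 0.0066 0.0519] [array([731.7,   3.5]), array([42. , 22.1]), np.float64(38.8)]
0.098 [ 241  230   54   98 2770] [0.7019 0.267  0.1027] [array([694.8, 266.3]), array([121.8,  60.2]), np.float64(4.1)]
0.08 [268  34  30  32 746] [0.46   0.2887 0.0847] [array([459.9, 288.9]), array([27. , 26.9]), np.float64(24.5)]
0.08 [277 292  15   6  81] [0.7254 0.2897 0.0848] [array([725.3, 290. ]), array([17.2,  3.6]), np.float64(86.6)]
0.08 [241 295  15   9  70] [0.7283 0.2472 0.0851] [array([728.3, 246.9]), array([ 3.6, 17.1]), np.float64(12.6)]
```

View pics/w3.png

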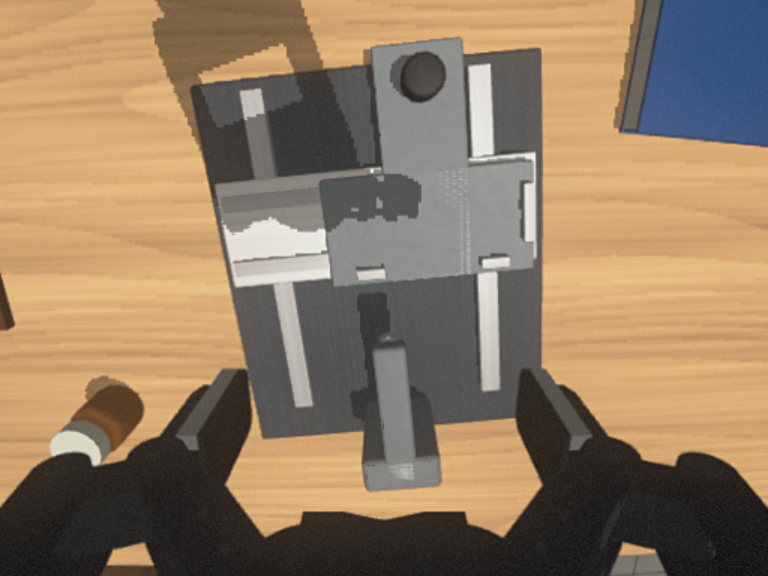

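The view shows the pointer tip near (388,340), the carrier with its stops, and the knob at (423,75). From this the nest is at about (0.557, 0.295) with a stage yaw of 4°. The board's middle is at (0.582, -0.123) with a yaw of about 0.3°. I'm going to take the board now.

```bash
python3 -m handwheel '[0.01,-0.25,0,0,0,0.022,0.01,-0.25,0,0,0,0,0.01,-0.25,0,0,0,0,0.01,-0.25,0,0,0,0,0,-0.25,0,0,0,0]' >/dev/null
python3 -m handwheel '[0.007,-0.25,0,0,0,0,0,-0.25,0,0,0,0,0,-0.25,0,0,0,0,0,-0.25,0,0,0,0,0,-0.25,0,0,0,0]' >/dev/null
python3 -m handwheel '[0,-0.053,-0.25,0,0,0,0,0,-0.25,0,0,0,0,0,-0.25,0,0,0,0,0,-0.25,0,0,0,0,0,-0.25,0,0,0]' >/dev/null
python3 -m handwheel '[0,0,-0.2,0,0,0,0,0,0,0,0,0,0,0,0,0,0,0]'
```

```text
time: 9.88
eef_pos: [0.5805, -0.1251, 0.0488]
tcp_rot: [0.0, 1.0, 0.001, -0.002]
contact_force: [0.0, -0.9, 0.6]
opening: 0.997
finger_force: 0.0
```

```bash
python3 - <<'E'
from h import *
z=np.load('w3.npz'); P=cloud(z['d'],z['K'],z['D'],z['R'],z['t'])
for u0,u1 in [(110,170),(340,400)]:
    q=P[240:310,u0:u1].reshape(-1,3); q=q[(q[:,2]>.18)]; print(len(q),np.percentile(q,[0,1,5,50],axis=0).round(4))
E
```

```text
2872 [[0.497  0.2043 0.2621]
 [0.5603 0.205  0.264 ]
 [0.5609 0.2066 0.2673]
 [0.5653 0.2176 0.2869]]
2823 [[0.497  0.263  0.2615]
 [0.5631 0.3021 0.2639]
 [0.5637 0.303  0.2671]
 [0.5681 0.304  0.2865]]
```

```bash
python3 -m handwheel '[0,0,-0.15,0,0,0,0.005,0.01,-0.07,0,0,0,0,0,0,0,0,0]'
python3 -m handwheel '[0,0,0,0,0,0,0,0,0,0,0,0,0,0,0,0,0,0,0,0,0,0,0,0,0,0,0,0,0,0]' 0.5 40
python3 -m handwheel '[0,0,0.1,0,0,0,0,0,0.2,0,0,0,0,0,0.25,0,0,0,0,0,0.25,0,0,0,0,0,0.2,0,0,0]'
```

```text
time: 10.13
eef_pos: [0.5828, -0.1234, 0.0177]
tcp_rot: [-0.0, 1.0, 0.0, -0.001]
contact_force: [-0.6, -0.1, -0.3]
opening: 0.996
finger_force: 0.0
time: 10.55
eef_pos: [0.5848, -0.124, 0.0202]
tcp_rot: [-0.001, 1.0, -0.001, 0.002]
contact_force: [-0.4, -0.5, 7.0]
opening: 0.728
finger_force: 44.6
time: 10.97
eef_pos: [0.5834, -0.1234, 0.1705]
tcp_rot: [-0.001, 1.0, -0.0, 0.001]
contact_force: [0.8, -0.5, -1.4]
opening: 0.731
finger_force: 44.6
```

```bash
python3 -m handwheel '[-0.016,0.21,0,0,0,-0.0738,-0.016,0.21,0,0,0,-0.0738,-0.016,0.21,0,0,0,-0.0738,-0.016,0.21,0,0,0,-0.0738,-0.016,0.21,0,0,0,-0.0738]' >/dev/null
python3 -m handwheel '[-0.016,0.21,0,0,0,-0.0738,-0.016,0.21,0,0,0,-0.0738,-0.016,0.21,0,0,0,-0.0738,-0.016,0.21,0,0,0,-0.0738,-0.016,0.21,0,0,0,-0.0738]' >/dev/null
python3 -m handwheel '[-0.016,0.21,0,0,0,-0.0738,-0.016,0.21,0,0,0,-0.0738,-0.016,0.21,0,0,0,-0.0738,0,0,0,0,0,0,0,0,0,0,0,0]'
python3 - <<'E'
from h import *
s=ctrl.get_state();print(s['eef_pos'],s['tcp_rot'],s['qpos'])
im,d,K,D,R,t=cam('wrist'); np.savez('w4.npz',im=im,d=d,K=K,D=D,R=R,t=t); cv2.imwrite('pics/w4.png',im)
E
```

```text
time: 12.22
eef_pos: [0.5511, 0.2874, 0.1674]
tcp_rot: [0.682, 0.731, -0.001, -0.0]
contact_force: [0.3, -0.6, -3.1]
opening: 0.731
finger_force: 44.5
[0.55110043 0.28742733 0.16735633] [ 6.82302261e-01  7.31070013e-01 -5.03591382e-04 -7.77827960e-05] [ 3.17813381e-01  2.49370287e-01  1.78008078e+00 -3.88303191e-04
  1.11309936e+00  2.49003431e-01]
```

View pics/w4.png

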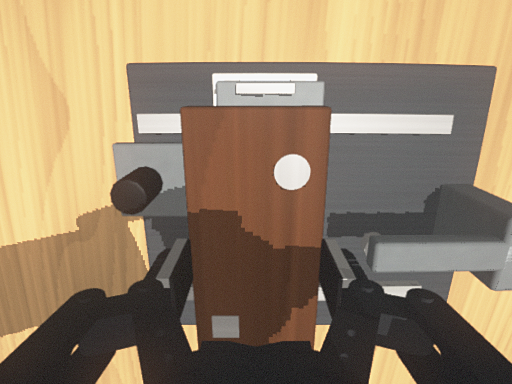

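```bash
python3 - <<'E'
from h import *
z=np.load('w4.npz'); a=[z[k] for k in ['K','D','R','t']]
P=cloud(z['d'],*a); print(P[172,292],P[325,225],P[130,230])
for h in (P[172,292][2],): 
  M=marks(z['im'],a,h,(200,318,145,338)); print(M)
E
```

```text
[0.5638578 0.3330723 0.1582317] [0.53754766 0.24862535 0.15876317] [0.53571108 0.34939301 0.15746024]
[(array([291.7, 171.5]), np.int32(1082), array([0.5637, 0.3333, 0.1582])), (array([316.7, 313.3]), np.int32(39), array([0.5847, 0.2589, 0.1582])), (array([225.2, 326. ]), np.int32(643), array([0.5377, 0.2475, 0.1582]))]
```

```bash
python3 -m handwheel '[0,0,-0.2,0,0,0,0,0,-0.2,0,0,0,0,0,-0.15,0,0,0,0,0,-0.08,0,0,0,0,0,-0.035,0,0,0]' >/dev/null
python3 -m handwheel '[0,0,0,0,0,0,0,0,0,0,0,0]'
python3 -m handwheel '[0,0,-0.01,0,0,0,0,0,0,0,0,0]'
python3 -m handwheel '[0.014,0.014,0,0,0,0,0.014,0.014,0,0,0,0,0.014,0.014,0,0,0,0,0.014,0.014,0,0,0,0,0,0,0,0,0,0]'
```

```text
time: 12.85
eef_pos: [0.5531, 0.2858, 0.0693]
tcp_rot: [0.684, 0.729, 0.001, 0.0]
contact_force: [-0.4, -0.1, -1.2]
opening: 0.733
finger_force: 44.5
time: 13.02
eef_pos: [0.5532, 0.2864, 0.0683]
tcp_rot: [0.684, 0.73, 0.001, 0.001]
contact_force: [0.8, -0.4, -2.2]
opening: 0.729
finger_force: 44.5
time: 13.43
eef_pos: [0.559, 0.2936, 0.0661]
tcp_rot: [0.683, 0.73, -0.003, -0.001]
contact_force: [-5.0, -4.2, 2.1]
opening: 0.724
finger_force: 44.9
```

```bash
python3 -m handwheel '[0.01,0.01,0,0,0,0,0.01,0.01,0,0,0,0,0,0,0,0,0,0]'
python3 -m handwheel '[0,0,0,0,0,0,0,0,0,0,0,0,0,0,0,0,0,0,0,0,0,0,0,0,0,0,0,0,0,0]' 0.82
python3 -m handwheel '[0,0,0.15,0,0,0,0,0,0.25,0,0,0,0,0,0.25,0,0,0,0,0,0.2,0,0,0,0,0,0,0,0,0]' 
python3 - <<'E'
from h import *
im,d,K,D,R,t=cam('wrist'); np.savez('w5.npz',im=im,d=d,K=K,D=D,R=R,t=t); cv2.imwrite('pics/w5.png',im)
E
```

```text
time: 13.68
eef_pos: [0.5619, 0.2962, 0.0661]
tcp_rot: [0.683, 0.73, -0.004, -0.001]
contact_force: [-4.6, -5.7, 2.9]
opening: 0.731
finger_force: 44.9
time: 14.1
eef_pos: [0.5639, 0.2978, 0.067]
tcp_rot: [0.684, 0.73, 0.001, 0.0]
contact_force: [0.5, -0.4, -0.9]
opening: 0.823
finger_force: 0.0
time: 14.52
eef_pos: [0.5676, 0.2991, 0.2036]
tcp_rot: [0.684, 0.73, 0.007, 0.004]
contact_force: [1.2, 1.1, 0.8]
opening: 0.82
finger_force: 0.0
```

View pics/w5.png

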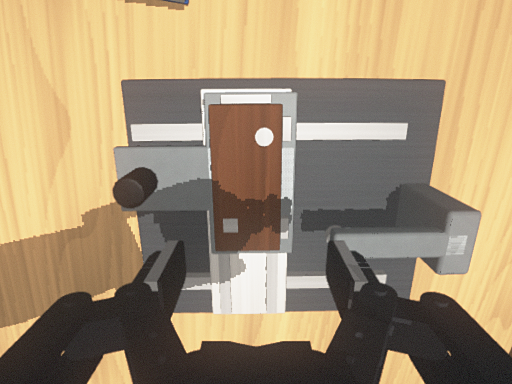

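The board is on the carrier, with its round fixing at (264,137) and square at (231,226). Now I'll check the fit numerically.

```bash
cat > fit.py <<'E'
from h import *
def fit(im,d,a):
    P=cloud(d,*a)
    hsv=cv2.cvtColor(im,cv2.COLOR_BGR2HSV)
    top=(P[...,2]>.051)&(P[...,2]<.061)&(hsv[...,1]>100)
    n,l,s,c=cv2.connectedComponentsWithStats(cv2.morphologyEx(top.astype(np.uint8),cv2.MORPH_OPEN,np.ones((3,3))))
    i=1+np.argmax(s[1:,4]); hull=cv2.convexHull(np.argwhere(l==i)[:,::-1].astype(np.int32))
    rect=cv2.boxPoints(cv2.minAreaRect(hull)); 
    bw=cv2.minAreaRect((P[l==i][:,:2]*1000).astype(np.float32)); print('board rect',[np.round(v,1) for v in bw])
    ins=np.zeros(im.shape[:2],np.uint8); cv2.fillConvexPoly(ins,hull,1); ins=cv2.erode(ins,np.ones((5,5)))
    m=(ins>0)&(hsv[...,1]<90)
    n,l,s,c=cv2.connectedComponentsWithStats(m.astype(np.uint8)); o=[]
    for i in range(1,n):
        if s[i,4]>60: w=plane(c[i],.056,*a)[0]; o.append(w[:2]); print('mark',c[i].round(1),s[i,4],w.round(4))
    k=(P[...,2]>.081)&(P[...,2]<.091); n,l,s,c=cv2.connectedComponentsWithStats(k.astype(np.uint8))
    for i in range(1,n):
        q=P[l==i]
        if s[i,4]>200: print('knob?',q.mean(0).round(4),[np.round(v,1) for v in cv2.minAreaRect((q[:,:2]*1000).astype(np.float32))])
    return P,o
E
python3 - <<'E'
from fit import *
z=np.load('w5.npz'); a=[z[k] for k in ['K','D','R','t']]; P,o=fit(z['im'],z['d'],a)
m=((P[...,2]>.049)&(P[...,2]<.0535)).astype(np.uint8); n,l,s,c=cv2.connectedComponentsWithStats(m)
for i in range(1,n):
    if s[i,4]>30: print(s[i],P[l==i].mean(0).round(4),[np.round(v,1) for v in cv2.minAreaRect((P[l==i][:,:2]*1000).astype(np.float32))])
E
```

```text
board rect [array([560.4, 310.6]), array([ 63. , 115.9]), np.float64(4.5)]
mark [263.8 136.5] 302 [0.5741 0.342  0.056 ]
mark [229.5 221.1] 106 [0.5474 0.2603 0.056 ]
knob? [0.4646 0.293  0.0847] [array([463.9, 292.3]), array([27.9, 27.1]), np.float64(15.9)]
knob? [0.731  0.2932 0.086 ] [array([733.1, 293.6]), array([38.5, 15.7]), np.float64(39.0)]
[219  94  52  12 513] [0.5558 0.3727 0.051 ] [array([555.5, 372. ]), array([43.9,  9.1]), np.float64(3.7)]
[281 117  11  25 222] [0.5939 0.3491 0.051 ] [array([593.6, 349.1]), array([ 8.7, 21.3]), np.float64(2.1)]
[139 168  18  21  47] [0.4722 0.2998 0.0514] [array([471.9, 298.6]), array([ 7.3, 23.2]), np.float64(37.6)]
[411 192  32  34 130] [0.7298 0.287  0.0513] [array([730.8, 287.2]), array([43. , 19.5]), np.float64(56.1)]
[280 218   9  21 169] [0.6004 0.2539 0.0511] [array([600.6, 253.6]), array([ 8.2, 21.9]), np.float64(5.7)]
```

```bash
python3 - <<'E'
from h import *
for f in ['w3','w5']:
    z=np.load(f+'.npz'); a=[z[k] for k in ['K','D','R','t']]; P=cloud(z['d'],*a)
    hsv=cv2.cvtColor(z['im'],cv2.COLOR_BGR2HSV)
    m=((P[...,2]>.0115)&(P[...,2]<.0195)&(hsv[...,1]<100)).astype(np.uint8); m=cv2.morphologyEx(m,cv2.MORPH_OPEN,np.ones((3,3)))
    n,l,s,c=cv2.connectedComponentsWithStats(m); big=np.isin(l,[i for i in range(1,n) if s[i,4]>300])
    px=np.argwhere(big)[:,::-1]; w=plane(px,.016,*a)[:,:2]
    r=cv2.minAreaRect((w*1000).astype(np.float32)); print(f,[np.round(v,1) for v in r])
    th=np.radians(4.0); ex=np.array([np.cos(th),np.sin(th)]);ey=np.array([-ex[1],ex[0]])
    X=w@ex;Y=w@ey; px_=[np.percentile(X,[0,.1,99.9,100]),np.percentile(Y,[0,.1,99.9,100])]; print(np.round(px_,4))
    # extreme profile per side, medians over strips
    lo=[X[(abs(Y-y)<.004)].min() for y in np.arange(Y.min()+.03,Y.max()-.03,.01) if (abs(Y-y)<.004).any()]
    hi=[X[(abs(Y-y)<.004)].max() for y in np.arange(Y.min()+.03,Y.max()-.03,.01) if (abs(Y-y)<.004).any()]
    ly=[Y[(abs(X-x)<.004)].min() for x in np.arange(X.min()+.03,X.max()-.03,.01)]
    hy=[Y[(abs(X-x)<.004)].max() for x in np.arange(X.min()+.03,X.max()-.03,.01)]
    for v in (lo,hi,ly,hy): print(np.round(np.percentile(v,[10,50,90]),4))
    arm=(P[...,2]>.1)&(P[...,2]<.108); q=plane(np.argwhere(arm)[:,::-1],.104,*a)[:,:2]; X=q@ex;Y=q@ey; k=(X<.735)&(X>.60)
    k2=k&(X<X[k].min()+.06); print('arm Xmin',X[k].min().round(4),'Ymid',np.percentile(Y[k2],[2,50,98]).round(4))
z=np.load('w3.npz'); a=[z[k] for k in ['K','D','R','t']]
c1=cv2.resize(z['im'][205:255,230:290],None,fx=8,fy=8,interpolation=cv2.INTER_CUBIC)
cv2.imwrite('pics/tip.png',c1)
E
```

```text
w3 [array([601.3, 259.9]), array([317. , 267.1]), np.float64(4.0)]
[[0.4593 0.4597 0.776  0.7765]
 [0.0837 0.0843 0.3509 0.351 ]]
[0.4596 0.4597 0.6308]
[0.6867 0.7757 0.7763]
[0.0839 0.0844 0.0847]
[0.3495 0.3499 0.3509]
arm Xmin 0.6492 Ymid [0.206  0.2173 0.2285]
w5 [array([601.8, 261.1]), array([316.2, 266.7]), np.float64(4.0)]
[[0.4604 0.4609 0.7762 0.7767]
 [0.0851 0.0855 0.3517 0.3518]]
[0.4606 0.4617 0.6312]
[0.6703 0.7759 0.7765]
[0.0854 0.1306 0.3434]
[0.351  0.3516 0.3517]
arm Xmin 0.6502 Ymid [0.2078 0.2212 0.2308]
```

View pics/tip.png

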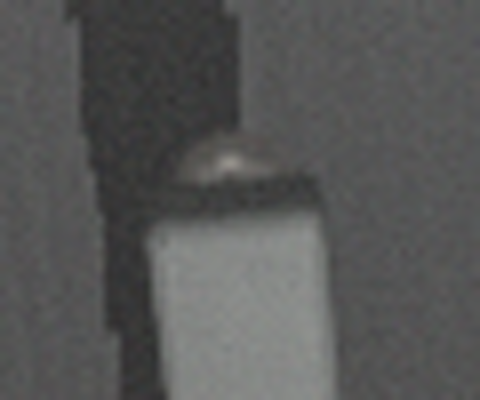

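The pointer tip is just visible at the arm's end in w3, in line with the arm. Plate edges put it at saddle about -77.5 mm and carrier about +41 mm from here. Next I'll grip the knob.

```bash
python3 -m handwheel '[-0.22,-0.02,0,0,0,0,-0.22,-0.02,0,0,0,0,-0.22,0,0,0,0,0,0,0,0,0,0,0,0,0,0,0,0,0]' 0.8
```

```text
time: 14.98
eef_pos: [0.4623, 0.2913, 0.1923]
tcp_rot: [0.683, 0.73, -0.001, -0.001]
contact_force: [0.5, -0.0, 1.5]
opening: 0.796
finger_force: 0.0
```

```bash
python3 -m handwheel '[0.01,0.005,-0.25,0,0,0,0,0,-0.25,0,0,0,0,0,-0.2,0,0,0,0,0,-0.07,0,0,0,0,0,0,0,0,0]'
python3 -m handwheel '[0,0,0,0,0,0,0,0,0,0,0,0,0,0,0,0,0,0,0,0,0,0,0,0,0,0,0,0,0,0]' 0 50
python3 -m handwheel '[0,0,0,0,0,0,0,0,0,0,0,0]'
```

```text
time: 15.4
eef_pos: [0.4644, 0.2912, 0.0747]
tcp_rot: [0.684, 0.729, -0.003, -0.002]
contact_force: [-0.6, 0.3, 0.9]
opening: 0.797
finger_force: 0.0
time: 15.82
eef_pos: [0.4665, 0.2928, 0.0811]
tcp_rot: [0.684, 0.73, 0.001, 0.0]
contact_force: [-3.5, -0.9, 5.2]
opening: 0.308
finger_force: 49.0
time: 15.98
eef_pos: [0.4664, 0.2928, 0.0811]
tcp_rot: [0.684, 0.73, 0.001, 0.0]
contact_force: [-3.0, -1.2, 5.2]
opening: 0.306
finger_force: 49.0
```

```bash
python3 -m handwheel '[0.03,-0.035,0,0,0,0,0.06,-0.07,0,0,0,0,0.065,-0.075,0,0,0,0,0.065,-0.075,0,0,0,0,0.065,-0.075,0,0,0,0]'
python3 -m handwheel '[0.065,-0.075,0,0,0,0,0.06,-0.07,0,0,0,0,0.039,-0.048,0,0,0,0,0,0,0,0,0,0,0,0,0,0,0,0]'
python3 - <<'E'
from fit import *
from fit import cam
im,d,*a=cam('wrist'); np.savez('w6.npz',im=im,d=d,K=a[0],D=a[1],R=a[2],t=a[3]); cv2.imwrite('pics/w6.png',im)
print(ctrl.get_state()['eef_pos'])
E
```

```text
time: 16.4
eef_pos: [0.5084, 0.2448, 0.0812]
tcp_rot: [0.684, 0.729, 0.001, -0.002]
contact_force: [-8.1, 6.3, 6.2]
opening: 0.317
finger_force: 49.1
time: 16.82
eef_pos: [0.5345, 0.2141, 0.0811]
tcp_rot: [0.684, 0.729, 0.001, 0.001]
contact_force: [-1.4, 0.1, 5.2]
opening: 0.309
finger_force: 49.7
[0.53456143 0.2140387  0.08115233]
```

View pics/w6.png

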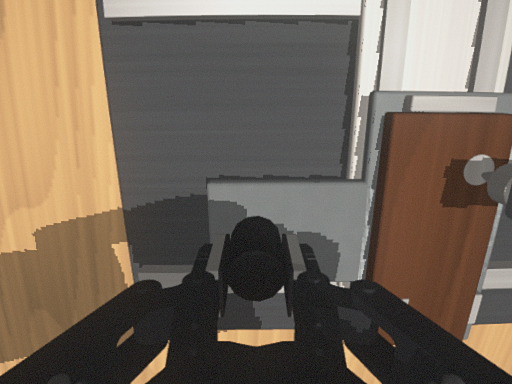

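```bash
python3 - <<'E'
from h import *
z=np.load('w6.npz'); K,D,R,t=[z[k] for k in ['K','D','R','t']]; a=(K,D,R,t)
th=np.radians(4.0); ex=np.array([np.cos(th),np.sin(th)]);ey=np.array([-ex[1],ex[0]])
o=.6581*ex+.2177*ey; print('origin',o)
pts=np.array([[*o,.064],[*o,.07],[*o,.056]]); r,_=cv2.Rodrigues(R); print(cv2.projectPoints(pts,r,t,K,D)[0].reshape(-1,2).round(1))
im=z['im']; hsv=cv2.cvtColor(im,cv2.COLOR_BGR2HSV)
m=((hsv[...,1]<90)).astype(np.uint8); m[:, :455]=0; m[:145]=0; m[200:]=0
c,_=cv2.findContours(m,0,1); c=max(c,key=cv2.contourArea).reshape(-1,2); c=c[c[:,0]<487]
w=plane(c,.056,*a)[:,:2]*1000
A=np.c_[2*w,np.ones(len(w))]; s=np.linalg.lstsq(A,(w**2).sum(1),rcond=None)[0]; print('circle',s[:2],np.sqrt(s[2]+s[:2]@s[:2]))
cv2.imwrite('pics/w6c.png',cv2.resize(im[140:220,432:512],None,fx=7,fy=7,interpolation=cv2.INTER_CUBIC))
E
```

```text
origin [0.64131092 0.26307643]
[[483.4 173.6]
 [492.3 176.8]
 [472.5 169.6]]
circle [644.71665289 263.21427271] 8.23082895471916
```

View pics/w6c.png

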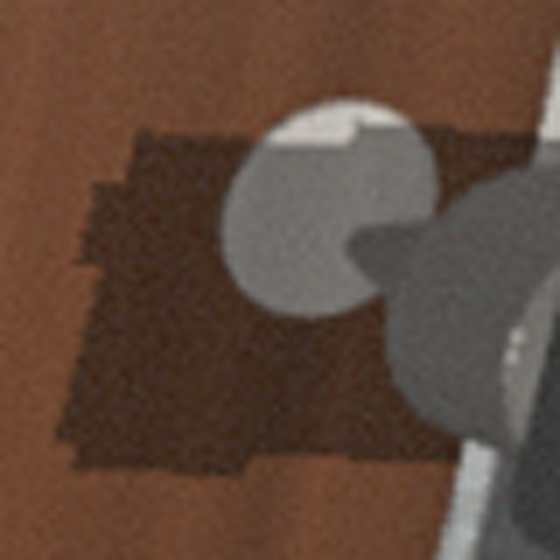

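The pointer tip is clearly visible at pixel (481.3,173.9), over the round fixing, whose centre is near (479,170).

```bash
python3 - <<'E'
from h import *
z=np.load('w6.npz'); a=[z[k] for k in ['K','D','R','t']]
print(plane([[481.3,173.9],[482,173.9]],.064,*a).round(4), z['d'][173,484],cloud(z['d'],*a)[172:176,481:486,2].round(3))
im=z['im']; hsv=cv2.cvtColor(im,cv2.COLOR_BGR2HSV)
# ellipse outline of round mark, away from the pointer
m=(hsv[...,1]<90).astype(np.uint8); m[:,:455]=0;m[:,495:]=0;m[:145]=0;m[200:]=0
c,_=cv2.findContours(m,0,1); c=max(c,key=cv2.contourArea).reshape(-1,2); print(c.tolist())
for lim in (478,482,486):
    k=c[(c[:,0]<lim)]; w=plane(k,.056,*a)[:,:2]*1000
    # fixed radius 8 circle
    from scipy.optimize import least_squares
    s=least_squares(lambda p:np.hypot(*(w-p).T)-8,w.mean(0),loss='soft_l1',f_scale=.3); print(lim,len(k),s.x,s.cost)
E
```

```text
[[0.6403 0.2628 0.064 ]
 [0.6406 0.2629 0.064 ]] 0.14256792 [[0.055 0.056 0.056 0.063 0.067]
 [0.056 0.064 0.065 0.066 0.067]
 [0.062 0.063 0.064 0.065 0.067]
 [0.063 0.066 0.065 0.066 0.067]]
[[478, 154], [477, 155], [476, 155], [475, 155], [474, 156], [473, 156], [472, 157], [471, 158], [470, 158], [469, 159], [468, 160], [467, 161], [467, 162], [466, 163], [466, 164], [465, 165], [465, 166], [464, 167], [464, 168], [463, 169], [463, 170], [463, 171], [463, 172], [463, 173], [463, 174], [463, 175], [463, 176], [464, 177], [464, 178], [465, 179], [465, 180], [466, 181], [467, 182], [468, 183], [469, 183], [470, 184], [471, 184], [472, 185], [473, 184], [474, 185], [475, 185], [476, 185], [477, 185], [478, 185], [479, 184], [480, 184], [481, 184], [482, 183], [483, 183], [484, 183], [485, 182], [486, 182], [487, 183], [487, 184], [487, 185], [487, 186], [486, 187], [487, 188], [487, 189], [487, 190], [487, 191], [487, 192], [488, 193], [488, 194], [488, 195], [489, 196], [490, 197], [491, 198], [492, 199], [493, 199], [494, 199], [494, 198], [494, 197], [494, 196], [494, 195], [494, 194], [494, 193], [494, 192], [494, 191], [494, 190], [494, 189], [494, 188], [494, 187], [494, 186], [494, 185], [494, 184], [494, 183], [494, 182], [494, 181], [494, 180], [494, 179], [494, 178], [494, 177], [494, 176], [494, 175], [494, 174], [494, 173], [494, 172], [494, 171], [494, 170], [494, 169], [494, 168], [494, 167], [494, 166], [494, 165], [494, 164], [494, 163], [493, 162], [493, 161], [492, 160], [492, 159], [491, 158], [490, 157], [489, 156], [488, 156], [487, 155], [486, 155], [485, 155], [484, 154], [483, 154], [482, 154], [481, 154], [480, 154], [479, 154]]
478 42 [644.37479638 263.25267196] 0.4450901791793493
482 50 [644.37442568 263.2636344 ] 0.5478395266917534
486 58 [644.3897469  263.25268265] 0.7008950669367262
```

```bash
python3 -m handwheel '[0.03,0.002,0,0,0,0,0.05,0.0035,0,0,0,0,0.05,0.0035,0,0,0,0,0.05,0.0035,0,0,0,0,0.04,0.003,0,0,0,0]' 
python3 -m handwheel '[0.03,0.002,0,0,0,0,0.02,0.001,0,0,0,0,0.01,0.001,0,0,0,0,0,0,0,0,0,0]'
python3 -m handwheel '[0.013,0.001,0,0,0,0,0,0,0,0,0,0,0,0,0,0,0,0]'
python3 -m handwheel '[0.013,0.001,0,0,0,0,0,0,0,0,0,0,0,0,0,0,0,0]'
```

```text
time: 17.28
eef_pos: [0.5665, 0.2163, 0.0811]
tcp_rot: [0.684, 0.73, -0.0, 0.0]
contact_force: [-7.0, -0.5, 8.4]
opening: 0.308
finger_force: 49.9
time: 17.62
eef_pos: [0.5758, 0.2169, 0.0811]
tcp_rot: [0.684, 0.73, 0.0, 0.0]
contact_force: [-4.3, -1.1, 6.1]
opening: 0.312
finger_force: 49.8
time: 17.87
eef_pos: [0.5773, 0.217, 0.0812]
tcp_rot: [0.684, 0.73, -0.0, 0.0]
contact_force: [-5.9, -1.8, 7.6]
opening: 0.312
finger_force: 49.9
time: 18.12
eef_pos: [0.5774, 0.217, 0.0811]
tcp_rot: [0.684, 0.73, -0.002, -0.001]
contact_force: [-11.5, -1.6, 12.0]
opening: 0.306
finger_force: 50.5
```

```bash
python3 -m handwheel '[-0.03,-0.002,0,0,0,0,-0.06,-0.0045,0,0,0,0,-0.06,-0.0045,0,0,0,0,-0.06,-0.0045,0,0,0,0,-0.05,-0.004,0,0,0,0]' 
python3 -m handwheel '[-0.035,-0.002,0,0,0,0,-0.015,-0.001,0,0,0,0,0,0,0,0,0,0,0,0,0,0,0,0]'
```

```text
time: 18.53
eef_pos: [0.5432, 0.2147, 0.0812]
tcp_rot: [0.684, 0.73, 0.004, 0.003]
contact_force: [6.1, 2.1, -0.3]
opening: 0.31
finger_force: 50.4
time: 18.87
eef_pos: [0.5351, 0.2141, 0.0811]
tcp_rot: [0.684, 0.73, 0.003, 0.002]
contact_force: [2.8, 1.0, 6.7]
opening: 0.307
finger_force: 50.9
```

```bash
python3 -m handwheel '[-0.015,0,0,0,0,0,-0.014,-0.001,0,0,0,0,0,0,0,0,0,0,0,0,0,0,0,0]' 
python3 - <<'E'
from h import *
im,d,*a=cam('wrist'); print(ctrl.get_state()['eef_pos'])
cv2.imwrite('pics/w7c.png',cv2.resize(im[140:220,432:512],None,fx=7,fy=7,interpolation=cv2.INTER_CUBIC))
np.savez('w7.npz',im=im,d=d,K=a[0],D=a[1],R=a[2],t=a[3])
from scipy.optimize import least_squares
hsv=cv2.cvtColor(im,cv2.COLOR_BGR2HSV)
m=(hsv[...,1]<90).astype(np.uint8); m[:,:445]=0;m[:,495:]=0;m[:145]=0;m[200:]=0
c,_=cv2.findContours(m,0,1); c=max(c,key=cv2.contourArea).reshape(-1,2)
k=c[c[:,0]<c[:,0].min()+18]; w=plane(k,.056,*a)[:,:2]*1000
s=least_squares(lambda p:np.hypot(*(w-p).T)-8,w.mean(0),loss='soft_l1',f_scale=.3); print(s.x,s.cost)
r,_=cv2.Rodrigues(a[2]); print('tip expected px if centred',cv2.projectPoints(np.array([[*s.x/1000,.064]]),r,a[3],a[0],a[1])[0].ravel())
E
```

```text
time: 19.2
eef_pos: [0.5312, 0.2138, 0.0811]
tcp_rot: [0.684, 0.73, 0.003, 0.002]
contact_force: [3.8, -0.6, 6.1]
opening: 0.309
finger_force: 50.8
[0.53114877 0.21384203 0.08107672]
[641.18947911 263.07103334] 0.4904998802164833
tip expected px if centred [489.01407128 173.41787061]
```

View pics/w7c.png

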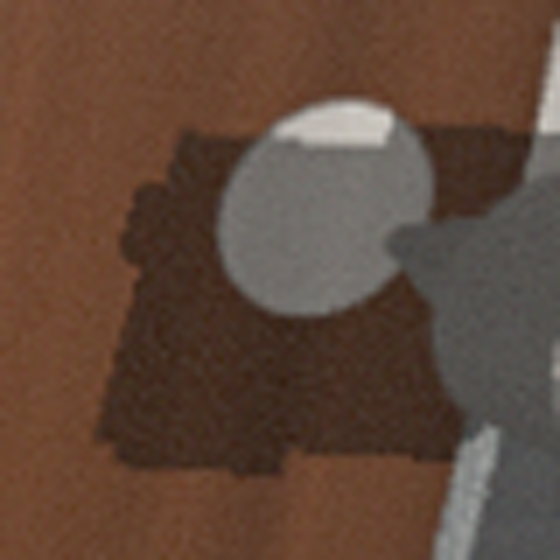

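The tip is at about pixel (487,174) and should be at (489,173.4), so it is within roughly 1 mm. I'll hold here, then go to the square fixing.

```bash
python3 -m handwheel '[0,0,0,0,0,0,0,0,0,0,0,0,0,0,0,0,0,0,0,0,0,0,0,0,0,0,0,0,0,0]' >/dev/null
python3 -m handwheel '[0,0,0,0,0,0,0,0,0,0,0,0,0,0,0,0,0,0,0,0,0,0,0,0,0,0,0,0,0,0]'
python3 -m handwheel '[0.01,0.035,0,0,0,0,0.02,0.065,0,0,0,0,0.025,0.085,0,0,0,0,0.025,0.085,0,0,0,0,0.025,0.085,0,0,0,0]'
python3 -m handwheel '[0.025,0.085,0,0,0,0,0.023,0.075,0,0,0,0,0.013,0.04,0,0,0,0,0.005,0.018,0,0,0,0,0,0,0,0,0,0]'
python3 -m handwheel '[0,0,0,0,0,0,0,0,0,0,0,0]'
```

```text
time: 20.08
eef_pos: [0.5312, 0.2138, 0.0811]
tcp_rot: [0.684, 0.73, 0.003, 0.002]
contact_force: [4.7, 0.6, 6.7]
opening: 0.312
finger_force: 50.8
time: 20.5
eef_pos: [0.5442, 0.2656, 0.0811]
tcp_rot: [0.684, 0.73, -0.002, 0.001]
contact_force: [-5.0, -7.0, 14.6]
opening: 0.312
finger_force: 51.6
time: 20.92
eef_pos: [0.5541, 0.2993, 0.0811]
tcp_rot: [0.683, 0.73, -0.001, 0.0]
contact_force: [-4.5, -3.4, 11.9]
opening: 0.313
finger_force: 51.4
time: 21.08
eef_pos: [0.5541, 0.2993, 0.0811]
tcp_rot: [0.684, 0.73, -0.001, 0.0]
contact_force: [-4.0, -3.2, 11.6]
opening: 0.308
finger_force: 51.3
```

```bash
python3 -m handwheel '[0.01,0.003,0,0,0,0,0.011,0.003,0,0,0,0,0,0,0,0,0,0,0,0,0,0,0,0]'
python3 - <<'E'
from h import *
im,d,*a=cam('wrist'); print(ctrl.get_state()['eef_pos'])
np.savez('w8.npz',im=im,d=d,K=a[0],D=a[1],R=a[2],t=a[3])
cv2.imwrite('pics/w8.png',im)
E
```

```text
time: 21.42
eef_pos: [0.5572, 0.2996, 0.0811]
tcp_rot: [0.684, 0.73, -0.001, 0.0]
contact_force: [-4.4, -4.8, 12.1]
opening: 0.306
finger_force: 51.4
[0.55723736 0.29955181 0.08109192]
```

```bash
python3 -m handwheel '[0,0,0,0,0,0,0,0,0,0,0,0,0,0,0,0,0,0,0,0,0,0,0,0,0,0,0,0,0,0]' >/dev/null
python3 -m handwheel '[0,0,0,0,0,0,0,0,0,0,0,0,0,0,0,0,0,0,0,0,0,0,0,0,0,0,0,0,0,0]' 0.55
python3 -m handwheel '[0,0,0.1,0,0,0,0,0,0.2,0,0,0,0,0,0.2,0,0,0,0,0,0.2,0,0,0,0,0,0.2,0,0,0]'
python3 -m handwheel '[-0.15,-0.15,0.1,0,0,0,-0.15,-0.15,0,0,0,0,0,0,0,0,0,0,0,0,0,0,0,0,0,0,0,0,0,0]'
python3 - <<'E'
from fit import *
im,d,*a=cam('wrist'); print(ctrl.get_state()['eef_pos'])
np.savez('w9.npz',im=im,d=d,K=a[0],D=a[1],R=a[2],t=a[3]); cv2.imwrite('pics/w9.png',im)
P,o=fit(im,d,a)
m=((P[...,2]>.049)&(P[...,2]<.0535)).astype(np.uint8); n,l,s,c=cv2.connectedComponentsWithStats(m)
for i in range(1,n):
    if s[i,4]>30: print(s[i],P[l==i].mean(0).round(4),[np.round(v,1) for v in cv2.minAreaRect((P[l==i][:,:2]*1000).astype(np.float32))])
r,_=cv2.Rodrigues(a[2]); print(cv2.projectPoints(np.array([[.641,.263,.064],[.641,.263,.056]]),r,a[3],a[0],a[1])[0].reshape(-1,2).round(1))
E
```

```text
time: 22.3
eef_pos: [0.5566, 0.3003, 0.0778]
tcp_rot: [0.684, 0.73, -0.001, -0.0]
contact_force: [0.2, 0.3, 0.4]
opening: 0.549
finger_force: 0.0
time: 22.72
eef_pos: [0.5567, 0.3003, 0.2144]
tcp_rot: [0.684, 0.73, -0.0, -0.0]
contact_force: [0.4, -0.5, -0.4]
opening: 0.547
finger_force: 0.0
time: 23.13
eef_pos: [0.5123, 0.2554, 0.2285]
tcp_rot: [0.684, 0.73, 0.0, 0.0]
contact_force: [0.0, -0.1, 0.3]
opening: 0.551
finger_force: 0.0
[0.51258522 0.25567272 0.22848663]
board rect [array([653. , 320.9]), array([ 64. , 109.3]), np.float64(4.6)]
mark [428.7  89.3] 274 [0.6672 0.3486 0.056 ]
knob? [0.5565 0.2995 0.0848] [array([556.6, 299.2]), array([27.7, 26.5]), np.float64(50.3)]
[389  48  49  11 447] [0.649  0.3797 0.0509] [array([649.2, 379.2]), array([45.4,  9.1]), np.float64(5.1)]
[375  58   6  36  70] [0.6189 0.357  0.0514] [array([619.2, 356.9]), array([ 1.9, 30.8]), np.float64(2.9)]
[444  71   9  24 145] [0.6878 0.3562 0.0511] [array([687.4, 356.4]), array([ 7.7, 20.9]), np.float64(5.9)]
[365  96  13 107 200] [0.6238 0.2892 0.0513] [array([624.4, 286.4]), array([  2.8, 105.1]), np.float64(3.0)]
[463 146  15  28  91] [0.7261 0.2853 0.0513] [array([726. , 284.9]), array([28.5,  6. ]), np.float64(82.0)]
[[387.9 178.5]
 [384.7 176.3]]
```

```bash
python3 -m handwheel '[0,0,0,0,0,0,0,0,0,0,0,0]'
python3 -c "
from plant import ctrl
print(ctrl.sign_off())"
```

```text
time: 23.35
eef_pos: [0.5127, 0.2558, 0.2283]
tcp_rot: [0.684, 0.73, -0.0, -0.0]
contact_force: [0.5, -0.6, -0.9]
opening: 0.55
finger_force: 0.0
the job is handed in; nothing more can be done
None
```

I finished and handed in the job at 23.4 s; sign-off returned no verdict. By my measurements the board is home and the square fixing is about 1 mm or less from under the pointer (worked out from the knob and round fixing, not seen directly), but I viewed 12 pictures, over the limit of 10.

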